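# Power up the supply and hold the reading

## Task

Take a held reading on the electronics bench: first push down the white-bar end of the black mains rocker on the supply console so that it is fully on, then press the green button fully in so that it stays in, and last press the yellow hold key on the blue handheld meter all the way down and let it spring back. Just push with the fingers and lift nothing: do not press the red or white button, leave the meter lying where it is without lifting or shoving it, and leave everything else on the bench alone.

Things in the scene. Friction and masses are not known exactly. Their poses are not given: they have to be found in the camera images.
- console: Supply console, a grey-beige low box 130 (x) x 260 (y) x 55 mm high, fixed to the bench. Origin at the centre of its underside; its x axis points away from its user, y to the left, and it may stand turned. Its flat top carries four controls in one row along its y axis, 60 mm apart, at x = -15 mm, in any order. A low display ridge, 16 mm above the top, runs along its far edge (x = 39 to 63 mm).
- mains (a joint): Mains rocker of the console: a black, shallow V-shaped rocker, 56 mm long (along the console's x) and 30 mm wide, in a light-grey frame, the white bar at the end away from the user (+x). Value in rad: 0 = off (white-bar end up), 0.40 = fully on (white-bar end down, that half then level, 12 mm above the console's top). It stays where it is left; pushing the white-bar end takes about 4 N.
- rocker_on_end (a point): Point on the upper face of the rocker's white-bar half, at the white bar, 22 mm from the pivot along that half (6 mm inside its end). It moves with the rocker: about 20 mm above the console's top when off, 12 mm when fully on.
- green_top (a point): Centre of the top of the green output button on the console: a round cap of diameter 26 mm in a flat steel ring, 10 mm above the console's top when out. Pressed straight down it travels 6 mm (about 3.5 N) and stays in.
- green (a joint): Travel of the green button in m: 0 = out, 0.006 = fully in. It stays where it is left.
- red_top (a point): Centre of the top of the red button, of the same size and make as the green one. Not to be pressed.
- red (a joint): Travel of the red button in m: 0 = out, 0.006 = fully in.
- white_top (a point): Centre of the top of the white button, of the same size and make as the green one. Not to be pressed.
- white (a joint): Travel of the white button in m: 0 = out, 0.006 = fully in.
- meter: Blue handheld meter lying loose, face up, 190 (x) x 90 (y) x 42 mm, about 0.45 kg. Origin at the centre of its underside; its x axis points to the screen end. A black dial (diameter 40 mm, 8 mm high) lies 42 mm from the centre towards -x, the yellow hold key 14 mm towards +x.
- hold_top (a point): Centre of the top of the yellow hold key on the meter's face: a round key of diameter 22 mm, 8 mm above the face (50 mm above the bench). Pressed straight down it travels 5 mm (4 N) and springs back.
- hold (a joint): Travel of the hold key in m: 0 = up, 0.005 = fully down; it springs back up.
- tape: Bystander, loose: tape roll (blue ring, outer diameter 90, 36 mm high). To be left alone.
- tin: Bystander, loose: brass tin (diameter 52, 32 mm high). To be left alone.
- screwdriver: Bystander, loose: orange-handled screwdriver, lying. To be left alone.
- brush: Bystander, loose: bench brush, lying. To be left alone.
- pen_cup: Bystander, loose: black pen cup (diameter 80, 100 high, pens up to 155 mm). To be left alone.
- bottle: Bystander, loose: bottle with green label (diameter 66, 190 mm high). To be left alone.
- parts_box: Bystander, loose: clear open parts box (110 x 80 x 35 mm). To be left alone.
Things that resemble listed ones, but are neither listed nor needed, are in the scene too. Leave any orange look-alike of the meter alone.

How it is judged:
On the way, in this order (a step that is already met when the one before it is completed fails the run):
1. the mains rocker is on (value of joint mains above 0.3 rad), for 0.1 s.
2. the green button is in (value of joint mains above 0.3 rad and value of joint green above 0.0045 m), for 0.1 s.
3. the hold key is pressed down (all of step 2 and value of joint hold above 0.0035 m), for 0.04 s.
At the end, for the whole second after the job is handed in: Mains rocker on (over 0.3 of 0.40 rad), green button in (over 4.5 of 6 mm), hold key sprung back up (under 1.5 mm), red and white buttons out (under 2 mm), the meter at rest on the bench within 40 mm of where it lay (all of step 2 and value of joint hold below 0.0015 m and value of joint each of red, white below 0.002 m and distance of meter from where it was at the start of the episode below 0.04 m and height (world z) of meter below 0.005 m and linear speed of meter below 0.02 m/s); the robot touches nothing.
It fails at once if the red or the white button is pressed (over 2 mm) (value of joint any of red, white above 0.002 m).
It fails at once if the green button is pressed in before the mains rocker is on (value of joint green above 0.0035 m and value of joint mains below 0.2 rad).
It fails at once if the hold key is pressed before the green button is in (value of joint hold above 0.003 m and value of joint green below 0.003 m).
It fails at once if the meter is lifted, tipped or shoved (15 mm up, 0.15 rad, 40 mm) (height (world z) of meter above 0.015 m or angle between meter's own z axis and vertical above 0.15 rad or distance of meter from where it was at the start of the episode above 0.04 m).
It fails at once if another loose thing on the bench is moved more than 30 mm (distance of any of tape, tin, screwdriver, brush, pen_cup, bottle, parts_box from where it was at the start of the episode above 0.03 m).
It also fails if it takes over 43 s, if anything falls off the work surface, if the arm or the gripper's body presses on something with over 40 N, if the wrist force passes 120 N, or if a joint passes its speed limit or range.

## Robot

A 6-joint arm with a two-finger parallel gripper is mounted at the origin on the work surface. World frame = base frame: x ahead of the robot, y to its left, z up, the work surface at z = 0. Lengths are in m, angles in rad, forces in N, time in s.
With the tool pointing down it reaches from about 0.375 to 0.9 m from the base axis. Payload 3.1 kg.
Tool frame: the origin (TCP) lies at the very end of the fingers, on their centre line; the grasp point (between the pads) lies 19 mm behind it; x points along the fingers, y is the direction in which the jaws open and shut, and the axes are right-handed (so a half turn about x gives the same grasp; the last joint's range is limited). The gripper opens to 85 mm and grips with 20 to 120 N. Pads are 22 mm wide; open, the fingers measure 114 mm over their backs; the gripper's body (76 mm by 85 mm) begins 54 mm behind the grasp point. The pads swing forward as they close: fully open they stand 13 mm farther back than shut.
Start: joints at [0.993, 0.527, 1.433, -0, 1.181, -0.178], TCP at [0.243, 0.576, 0.231] pointing down, gripper open.
Joint ranges: [-3.08, 3.08], [-0.75, 2.2], [0.22, 2.44], [-1.43, 4.57], [0, 2.65], [-2.85, 2.85]. Speed limits (rad/s): [2.79, 2.79, 3.14, 3.14, 3.14, 3.14].

## Interface

Orientations are given as a unit quaternion [x, y, z, w].
In Python, from station import sense, snapshot, camera_model, sign_off gives the robot as it stands.
- The arm moves only by the tool step_arm, never from a script. Its argument "increments" is one flat list of numbers, 5 for each row, row after row: the shift along the tool's x, y, z in units of 60 mm (1.0 is 60 mm), then the turn about the tool's x in units of 5 degrees (1.0 is 5 degrees), then the closure, from 0 (fully open) to 1 (shut). A call has exactly 5 rows; each row is the pose to reach, as a shift and turn from the pose measured when the call began, along the tool's axes at that moment; what a row does not reach only later rows make up. A row lasts 1/8 s, in which the tool goes at most 62.5 mm and 10.7 degrees, less where a joint would pass 70% of its speed; a pose out of reach is approached as far as the arm can. A call with a gripper value outside its range is refused whole. The fingers move at their own pace and stop on an object; "grip_force" is the grip in N (left out, the last holds). Time passes only in rows, so rows that repeat a pose let the fingers close, or fill a call up. It gives the time, the measured TCP pose, the force and the opening at its end, in the units of the state.
- sense(): the state, without advancing time (a new reading comes with each control period).
- snapshot(name): name is "scene" or "top" or "wrist"; returns the picture (480x640x3 uint8, blue, green, red); there is no depth.
- camera_model(name): a dict with "vertical_fov" (degrees; the focal length in pixels is half the picture's height over the tangent of half this angle, whatever the lens; pixels are square), "cx", "cy" (the principal point, pixels), "R" (3x3) and "t" (3): a world point X has camera coordinates R X + t. Camera axes: x right, y down, z forward; pixel columns grow to the right and rows downward; lengths in m; the calibration is good to about 2 mm. A picture is of the moment at which its call begins: read the wrist's pose just before it. camera_model takes no time and is no camera call; for the wrist camera it gives the pose at the moment of the call.
- sign_off(): hands the job in, once; it reports no verdict.
The state is a dict: "t": time; "q": joint angles; "qd": joint speeds; "tau": joint torques, N m; "tcp_pos": TCP position; "tool_rot": TCP orientation; "force": force on the tool from outside, world axes, zero at the start; "ft_torque": the same for the moment, N m; "finger_gap": opening from 0.0 (shut) to 1.0 (fully open).
Only numpy, scipy, OpenCV 4.12 (cv2) and the standard library are available. Lean on these libraries where they do the work, as an engineer would, in place of code of your own. Each camera call takes 0.05 s, during which the arm holds its last target. There are 200 camera calls.

## Working session

There is one attempt and no reset: what is moved stays moved. The work goes in short steps, Python scripts to look and compute and a tool call to move; the robot and the scene stay as the last step left them, time stands still between calls to the robot, and variables do not carry over. Pictures are saved under pics/ and viewed, about 8 in all and at most 12, crops included, and the job is handed in when it is done.

Besides the shell and the picture viewer there is one more tool, called as a command line: name --argument value ..., lists and objects as JSON in quotes. step_arm: Moves the arm, as the interface text tells. Its arguments: {"type":"object","properties":{"increments":{"type":"array","items":{"type":"number"}},"grip_force":{"type":"number"}},"required":["increments"]}

```bash
mkdir -p pics; python3 - <<'E'
from station import *
import cv2
for n in("top","scene"):
    cv2.imwrite(f"pics/{n}0.png",snapshot(n)); m=camera_model(n); print(n,m)
s=sense(); print(s)
E
```

```text
top {'vertical_fov': 48.80923044359888, 'cx': 317.74577629569967, 'cy': 236.9215569926759, 'R': array([[ 0.00952125, -0.99994913, -0.00332862],
       [-0.99336933, -0.00907709, -0.11460797],
       [ 0.11457193,  0.00439776, -0.99340522]]), 't': array([-0.07132956,  0.54625662,  1.61409091])}
scene {'vertical_fov': 57.079504926747695, 'cx': 315.78318187067265, 'cy': 242.3141517380402, 'R': array([[-0.3033536 ,  0.95287644,  0.00175609],
       [ 0.82528159,  0.26365342, -0.49939682],
       [-0.47632646, -0.15004456, -0.86637159]]), 't': array([ 0.2189626 , -0.38635322,  1.66917016])}
{'t': 0.1, 'q': array([ 9.92518762e-01,  5.28346442e-01,  1.43378214e+00, -7.30397403e-06,
        1.18140485e+00, -1.78518434e-01]), 'qd': array([ 3.44626932e-05, -3.60511017e-04, -3.92923579e-03, -1.45135634e-03,
       -1.76317136e-03, -1.86491037e-04]), 'tau': array([-3.88647431e-04, -4.43305349e+01, -1.78586698e+01, -2.46913924e-04,
        3.81831836e-03, -4.79451199e-07]), 'tcp_pos': array([0.24287349, 0.57517689, 0.23044538]), 'tool_rot': array([ 0.13975743,  0.69327978, -0.14103445,  0.69277723]), 'force': array([-0.30186596,  0.09029365, -1.15294899]), 'ft_torque': array([-0.00711164, -0.02278017, -0.03969537]), 'finger_gap': 0.9993365147448082}
```

View pics/top0.png

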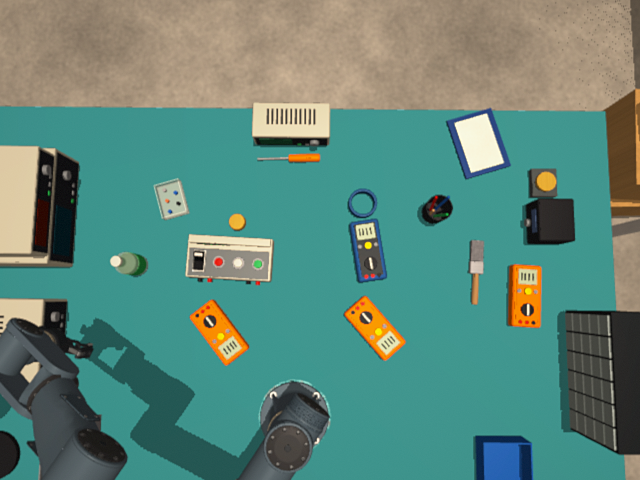

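View pics/scene0.png

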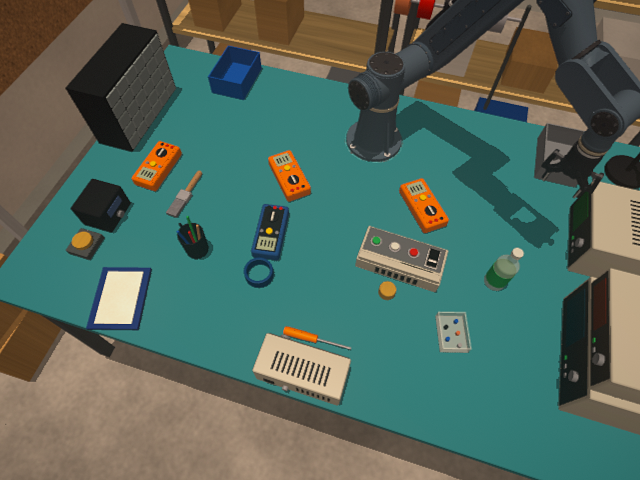

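The top view shows the rocker at (198,260), red at (218,262), white at (238,264) and green at (258,264). The blue meter's key is at (368,245) and its dial at (369,262). Next I'll measure colour centroids in both views.

```bash
cat > h.py <<'E'
import numpy as np, cv2
from station import *
def ray(m,u,v):
    f=240/np.tan(np.radians(m["vertical_fov"]/2)); R,t=np.array(m["R"]),np.array(m["t"])
    return -R.T@t, R.T@np.array([(u-m["cx"])/f,(v-m["cy"])/f,1])
def atz(m,u,v,z):
    c,d=ray(m,u,v); return c+d*(z-c[2])/d[2]
def proj(m,X):
    f=240/np.tan(np.radians(m["vertical_fov"]/2)); c=np.array(m["R"])@X+m["t"]
    return f*c[:2]/c[2]+[m["cx"],m["cy"]]
def cen(img,lo,hi,box):
    x0,y0,x1,y1=box; k=cv2.inRange(cv2.cvtColor(img[y0:y1,x0:x1],cv2.COLOR_BGR2HSV),lo,hi)
    n,_,st,c=cv2.connectedComponentsWithStats(k)
    i=1+np.argmax(st[1:,4]); return c[i]+[x0,y0],st[i,4]
E
python3 - <<'E'
from h import *
C={"red":((0,120,80),(8,255,255),.065),"green":((45,100,60),(75,255,255),.065),"white":((0,0,200),(179,50,255),.065),"key":((20,120,120),(34,255,255),.050)}
B={"top":{"red":(208,250,228,272),"green":(248,254,268,274),"white":(229,255,247,273),"key":(355,236,380,254)},
"scene":{"red":(404,243,424,262),"green":(367,232,386,249),"white":(386,237,404,255),"key":(258,222,282,240)}}
for n in B:
    im=cv2.imread(f"pics/{n}0.png"); m=camera_model(n)
    for k,b in B[n].items():
        try:
            (u,v),a=cen(im,*C[k][:2],b); print(n,k,np.round([u,v],1),a,np.round(atz(m,u,v,C[k][2]),4))
        except Exception as e: print(n,k,e)
t=cv2.imread("pics/top0.png");s=cv2.imread("pics/scene0.png")
a=cv2.resize(t[225:295,180:280],(800,560)[:2] and (700,490),interpolation=cv2.INTER_CUBIC)
cv2.imwrite("pics/crop1.png",np.vstack([np.hstack([cv2.resize(t[230:290,180:280],None,fx=4,fy=4,interpolation=2),cv2.resize(t[210:290,340:400],(240,240),interpolation=2)[:,:]]),np.hstack([cv2.resize(s[220:295,350:455],(400,286),interpolation=2),cv2.resize(s[195:270,240:300],(240,286),interpolation=2)])]))
E
```

```text
top red [218.  261.4] 57 [0.4654 0.2354 0.065 ]
top green [257.5 263.7] 48 [0.4596 0.1154 0.065 ]
top white [238.  262.4] 77 [0.4631 0.1747 0.065 ]
top key [367.7 244.9] 50 [ 0.5216 -0.2198  0.05  ]
scene red [413.5 251.6] 53 [0.4673 0.2336 0.065 ]
scene green [376.  239.9] 44 [0.462  0.1143 0.065 ]
scene white attempt to get argmax of an empty sequence
scene key [268.9 230.4] 36 [ 0.5228 -0.2208  0.05  ]
```

View pics/crop1.png

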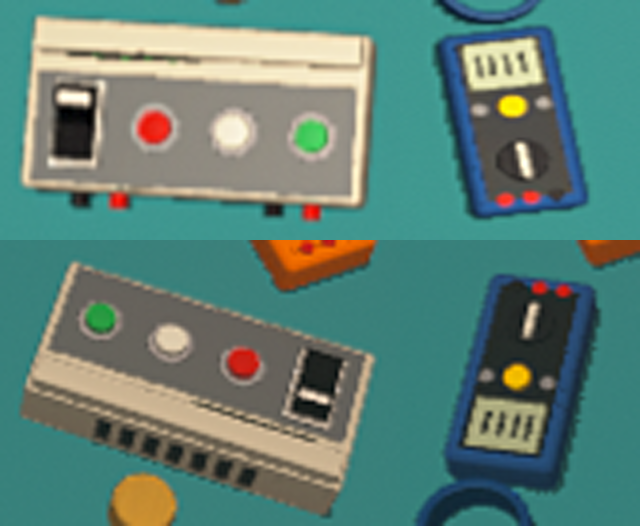

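The two cameras agree to 2 mm, and red to green measures 120 mm as it should. I'll fit the console frame and work out the first moves.

```bash
cat >> h.py <<'E'
from scipy.spatial.transform import Rotation
R=np.array([.4664,.2345]);G=np.array([.4608,.1149]);ey=(R-G)/np.linalg.norm(R-G);ex=np.array([ey[1],-ey[0]])
P={"rock":np.r_[R+.06*ey+.023*ex,.075],"green":np.r_[G,.065],"key":np.array([.5222,-.2203,.050])}
def to(X):
    s=sense(); r=Rotation.from_quat(s["tool_rot"]); d=r.inv().apply(np.array(X)-s["tcp_pos"])/.06
    print("units",np.round(d,3),"tcp",np.round(s["tcp_pos"],4),"F",np.round(s["force"],1),"t",s["t"],"gap",round(s["finger_gap"],2))
E
python3 - <<'E'
from h import *
print(P,Rotation.from_quat(sense()["tool_rot"]).as_matrix().round(3))
for n,p in(("top",(198.2,254.2)),("scene",(429,258.5))): print(atz(camera_model(n),*p,.074).round(4), proj(camera_model(n),P["rock"]))
to(P["rock"]+[0,0,.1])
E
```

```text
{'rock': array([0.49218112, 0.29335859, 0.075     ]), 'green': array([0.4608, 0.1149, 0.065 ]), 'key': array([ 0.5222, -0.2203,  0.05  ])} [[-0.001  0.389  0.921]
 [-0.002  0.921 -0.389]
 [-1.    -0.002 -0.   ]]
[0.4861 0.2941 0.074 ] [198.4468009  252.18197448]
[0.4819 0.2824 0.074 ] [432.06174419 262.19467098]
units [ 0.927 -2.708  5.656] tcp [0.2429 0.5752 0.2304] F [-0.3  0.1 -1.2] t 0.1 gap 1.0
```

step_arm --increments '[0,-0.4,0.8,0,1,0,-0.8,1.6,0,1,0,-1.2,2.4,0,1,0,-1.6,3.3,0,1,0,-2.0,4.1,0,1]' --grip_force 40

```text
t: 0.72
tcp_pos: [0.4238, 0.3673, 0.2303]
tool_rot: [0.14, 0.693, -0.141, 0.693]
force: [0.1, -0.3, -0.0]
finger_gap: 0.0
```

```bash
python3 -c "
from h import *
to(P['rock']+[-.002,0,.05])"
```

```text
units [ 1.755 -0.7    1.499] tcp [0.4238 0.3673 0.2303] F [ 0.1 -0.3 -0. ] t 0.725 gap 0.0
```

step_arm --increments '[0.4,-0.4,0.7,0,1,0.9,-0.7,1.5,0,1,1.5,-0.7,1.5,0,1,1.7,-0.7,1.5,0,1,1.7,-0.7,1.5,0,1]'

```text
t: 1.35
tcp_pos: [0.4893, 0.2935, 0.1277]
tool_rot: [0.139, 0.694, -0.141, 0.692]
force: [0.1, -0.1, 0.1]
finger_gap: 0.002
```

```bash
python3 -c "
from h import *
to(P['rock']+[-.002,0,0])
m=camera_model('wrist');w=snapshot('wrist')
for k,X in P.items(): print(k,proj(m,X))
print('red',proj(m,np.r_[R,.065]),'tip',proj(m,sense()['tcp_pos']))
s=snapshot('scene')[190:290,340:460]
cv2.imwrite('pics/w1.png',np.hstack([cv2.resize(w,(400,300)),cv2.resize(s,(360,300))]))"
```

```text
units [0.878 0.006 0.016] tcp [0.4893 0.2935 0.1277] F [ 0.1 -0.1  0.1] t 1.35 gap 0.0
rock [321.88558938 260.18082447]
green [ 62.73414133 309.98858224]
key [-200.38349795  489.55923665]
red [222.37591098 253.17162723] tip [321.85999928 297.3642096 ]
```

View pics/w1.png

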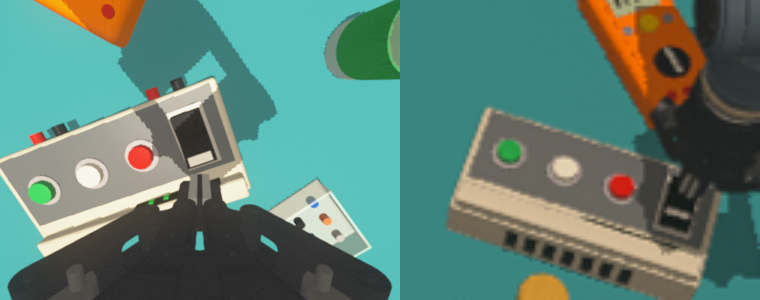

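The wrist view shows the white bar at about (325,253) in full-size pixels and red at (224,251), both within a few mm of prediction. I'll press 2 mm nearer the user.

step_arm --increments '[0.4,-0.01,-0.03,0,1,0.75,-0.01,-0.03,0,1,0.9,-0.01,-0.03,0,1,1.0,-0.01,-0.03,0,1,1.05,-0.01,-0.03,0,1]'

```text
t: 2.08
tcp_pos: [0.4915, 0.2952, 0.068]
tool_rot: [0.141, 0.691, -0.139, 0.696]
force: [2.8, 0.5, 4.4]
finger_gap: -0.002
```

step_arm --increments '[0.02,0,0,0,1,0.03,0,0,0,1,0.03,0,0,0,1,0.03,0,0,0,1,0.03,0,0,0,1]'

```text
t: 2.7
tcp_pos: [0.4917, 0.2952, 0.0671]
tool_rot: [0.141, 0.691, -0.139, 0.696]
force: [0.4, -0.9, 6.9]
finger_gap: 0.001
```

step_arm --increments '[0.06,0,0,0,1,0.08,0,0,0,1,0.08,0,0,0,1,0.08,0,0,0,1,0.08,0,0,0,1]'

```text
t: 3.32
tcp_pos: [0.4918, 0.2953, 0.0668]
tool_rot: [0.141, 0.69, -0.139, 0.696]
force: [-4.7, -5.3, 30.3]
finger_gap: 0.001
```

step_arm --increments '[-0.3,0,0,0,1,-0.9,0,0,0,1,-1.0,0,0,0,1,-1.0,0,0,0,1,-1.0,0,0,0,1]'

```text
t: 3.95
tcp_pos: [0.49, 0.2949, 0.1253]
tool_rot: [0.14, 0.691, -0.139, 0.695]
force: [-0.2, -0.1, -0.5]
finger_gap: 0.001
```

```bash
python3 -c "
from h import *
to(P['green']+[0,0,.05])
print(Rotation.from_quat(sense()['tool_rot']).as_matrix().round(3))
w=snapshot('wrist')
cv2.imwrite('pics/w2.png',cv2.resize(w,(480,360)))"
```

```text
units [ 0.169 -2.954  0.712] tcp [0.49   0.2949 0.1253] F [-0.2 -0.1 -0.5] t 3.95 gap 0.0
[[ 0.006  0.387  0.922]
 [ 0.     0.922 -0.387]
 [-1.     0.002  0.006]]
```

View pics/w2.png

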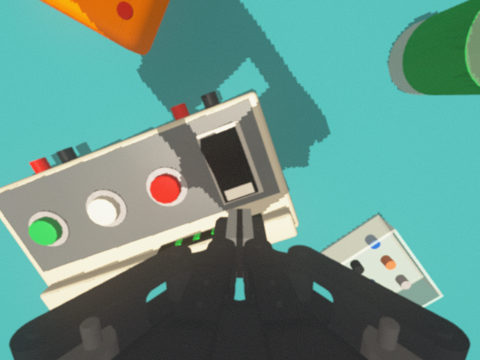

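The rocker stopped hard at z = 0.067 (30 N), which is its "on" height. The display LEDs, near (180,240) in the picture, are now lit. Next is the green button.

step_arm --increments '[0,-0.8,0.2,0,1,0,-1.6,0.4,0,1,0,-2.4,0.6,0,1,0.1,-2.95,0.71,0,1,0.2,-2.95,0.71,0,1]'

```text
t: 4.62
tcp_pos: [0.4599, 0.1135, 0.1122]
tool_rot: [0.141, 0.692, -0.141, 0.694]
force: [-0.3, -0.1, 0.3]
finger_gap: -0.006
```

step_arm --increments '[0,0,0,0,1,0,0,0,0,1,0,0,0,0,1,0,0,0,0,1,0,0,0,0,1]'

```text
t: 5.25
tcp_pos: [0.46, 0.1138, 0.1123]
tool_rot: [0.141, 0.692, -0.141, 0.694]
force: [0.3, -0.0, 0.0]
finger_gap: 0.001
```

```bash
python3 -c "
from h import *
to(P['green'])
m=camera_model('wrist');w=snapshot('wrist')
c,a=cen(w,(45,100,60),(75,255,255),(200,150,440,330));print(c,a,proj(m,P['green']),atz(m,*c,.065).round(4))"
```

```text
units [0.789 0.021 0.003] tcp [0.46   0.1138 0.1123] F [ 0.3 -0.   0. ] t 5.25 gap 0.0
[322.16492537 256.24029851] 1340 [322.15700651 259.22184897] [0.459  0.1156 0.065 ]
```

step_arm --increments '[0.4,0.02,0,0,1,0.7,0.02,0,0,1,0.8,0.02,0,0,1,0.87,0.02,0,0,1,0.92,0.02,0,0,1]'

```text
t: 5.92
tcp_pos: [0.46, 0.1148, 0.0584]
tool_rot: [0.141, 0.692, -0.141, 0.694]
force: [-7.2, 0.2, 34.5]
finger_gap: 0.0
```

step_arm --increments '[0.04,0,0,0,1,0.06,0,0,0,1,0.06,0,0,0,1,0.06,0,0,0,1,0.06,0,0,0,1]'

```text
t: 6.55
tcp_pos: [0.4599, 0.1148, 0.0584]
tool_rot: [0.141, 0.691, -0.14, 0.695]
force: [-5.5, -0.8, 31.7]
finger_gap: -0.0
```

Green bottomed out at z = 0.0584, the expected 6 mm of travel. Now I'll lift and check.

step_arm --increments '[-0.3,0,0,0,1,-0.9,0,0,0,1,-1.5,0,0,0,1,-1.8,0,0,0,1,-1.8,0,0,0,1]'

```text
t: 7.18
tcp_pos: [0.461, 0.1149, 0.1681]
tool_rot: [0.141, 0.689, -0.14, 0.697]
force: [-0.6, -0.1, -0.4]
finger_gap: 0.0
```

```bash
python3 -c "
from h import *
to(P['key']+[0,0,.11])
print(Rotation.from_quat(sense()['tool_rot']).as_matrix().round(3))
w=snapshot('wrist')
cv2.imwrite('pics/w3.png',cv2.resize(w,(480,360)))"
```

```text
units [ 0.147 -4.747  3.116] tcp [0.461  0.1149 0.1681] F [-0.6 -0.1 -0.4] t 7.175 gap 0.0
[[ 0.011  0.39   0.921]
 [-0.     0.921 -0.39 ]
 [-1.     0.004  0.01 ]]
```

View pics/w3.png

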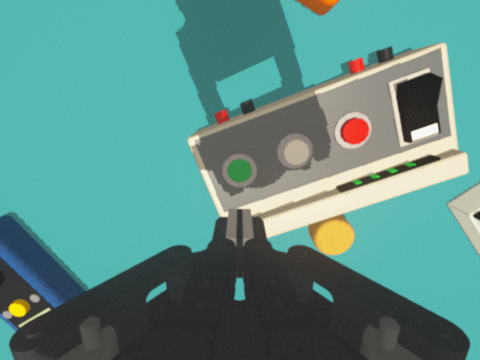

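Green (at (239,170)) is flush, red and white are still out, and the rocker is on. Next is the meter.

step_arm --increments '[0,-0.8,0.5,0,1,0,-1.5,1.0,0,1,0,-2.2,1.5,0,1,0.1,-2.9,1.9,0,1,0.1,-3.6,2.4,0,1]'

```text
t: 7.85
tcp_pos: [0.5073, -0.1413, 0.1595]
tool_rot: [0.142, 0.692, -0.14, 0.694]
force: [0.2, 1.2, 0.3]
finger_gap: 0.004
```

step_arm --increments '[0,-0.5,0.3,0,1,0,-1.0,0.6,0,1,0.2,-1.1,0.7,0,1,0.3,-1.1,0.7,0,1,0.3,-1.1,0.7,0,1]'

```text
t: 8.48
tcp_pos: [0.519, -0.2162, 0.1399]
tool_rot: [0.142, 0.693, -0.139, 0.693]
force: [-0.1, 0.9, -0.5]
finger_gap: 0.001
```

```bash
python3 -c "
from h import *
to(P['key']+[0,0,.04])
m=camera_model('wrist');w=snapshot('wrist')
c,a=cen(w,(20,120,120),(34,255,255),(220,120,430,340));print(c,a,proj(m,P['key']),atz(m,*c,.05).round(4))
cv2.imwrite('pics/w4.png',cv2.resize(w,(480,360)))"
```

```text
units [ 0.832 -0.045  0.076] tcp [ 0.519  -0.2162  0.1399] F [-0.1  0.9 -0.5] t 8.475 gap 0.0
[315.28184282 242.8699187 ] 738 [315.87129413 243.87815871] [ 0.5213 -0.2204  0.05  ]
```

View pics/w4.png

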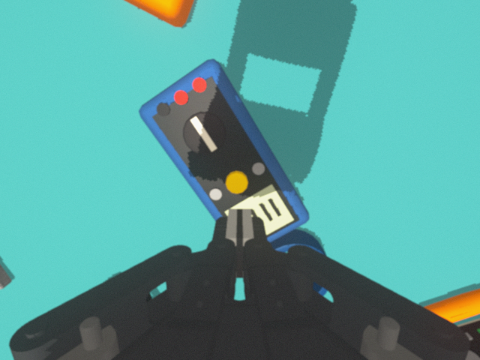

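The key is at (236,182), within 1 mm of its predicted position. Going down.

step_arm --increments '[0.4,-0.04,0.07,0,1,0.8,-0.04,0.07,0,1,1.1,-0.04,0.07,0,1,1.25,-0.04,0.07,0,1,1.25,-0.04,0.07,0,1]'

```text
t: 9.15
tcp_pos: [0.5224, -0.2193, 0.0654]
tool_rot: [0.142, 0.693, -0.138, 0.693]
force: [0.5, 0.5, 0.1]
finger_gap: 0.002
```

```bash
python3 -c "
from h import *
to([.5217,-.2204,.045])"
```

```text
units [ 0.34  -0.023 -0.004] tcp [ 0.5224 -0.2193  0.0654] F [0.5 0.5 0.1] t 9.15 gap 0.0
```

step_arm --increments '[0.15,-0.02,0,0,1,0.25,-0.02,0,0,1,0.31,-0.02,0,0,1,0.34,-0.02,0,0,1,0.35,-0.02,0,0,1]'

```text
t: 9.78
tcp_pos: [0.5222, -0.2205, 0.045]
tool_rot: [0.141, 0.693, -0.139, 0.694]
force: [-1.1, 1.2, 7.8]
finger_gap: 0.007
```

step_arm --increments '[0.03,0,0,0,1,0.04,0,0,0,1,0.04,0,0,0,1,0.04,0,0,0,1,0.04,0,0,0,1]'

```text
t: 10.4
tcp_pos: [0.5221, -0.2205, 0.0449]
tool_rot: [0.141, 0.693, -0.139, 0.694]
force: [-2.6, 2.0, 15.6]
finger_gap: -0.003
```

The key bottomed out at 0.045 (5 mm of travel, 16 N). Lifting straight up.

step_arm --increments '[-0.2,0,0,0,1,-0.6,0,0,0,1,-1.2,0,0,0,1,-1.8,0,0,0,1,-2.2,0,0,0,1]'

```text
t: 11.02
tcp_pos: [0.5222, -0.2211, 0.1787]
tool_rot: [0.141, 0.692, -0.139, 0.694]
force: [-0.7, -0.1, -0.1]
finger_gap: 0.002
```

step_arm --increments '[0,0,0,0,1,0,0,0,0,1,0,0,0,0,1,0,0,0,0,1,0,0,0,0,1]'

```text
t: 11.65
tcp_pos: [0.522, -0.221, 0.178]
tool_rot: [0.141, 0.692, -0.139, 0.694]
force: [0.5, -0.3, -0.7]
finger_gap: 0.0
```

```bash
python3 -c "
from h import *
to([.5217,-.2204,.15])
m=camera_model('wrist');w=snapshot('wrist')
c,a=cen(w,(20,120,120),(34,255,255),(220,120,430,340));print(c,a,atz(m,*c,.05).round(4))
s=snapshot('scene')
cv2.imwrite('pics/w5.png',np.hstack([cv2.resize(w,(400,300)),cv2.resize(s[190:290,320:453],(400,300))]))"
```

```text
units [ 0.467  0.006 -0.009] tcp [ 0.522 -0.221  0.178] F [ 0.5 -0.3 -0.7] t 11.65 gap 0.0
[319.52733686 222.94885362] 567 [ 0.5214 -0.2205  0.05  ]
```

View pics/w5.png

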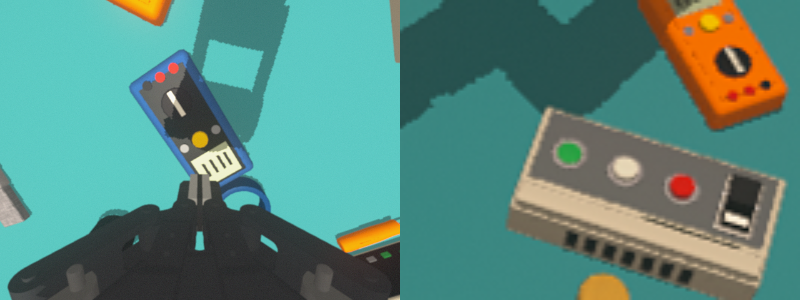

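The meter hasn't moved: its key reads (0.5214, -0.2205), the same as before the press. In the scene view green (569,153) is in, white and red are out, and the rocker (738,205) is on. The arm is clear of everything, so I'm handing in.

```bash
python3 -c "
from station import *
sign_off()"
```

```text
the job is handed in; nothing more can be done
```

I pressed the three controls in order (mains rocker, green button, yellow hold key) and handed the job in at about 12 s. `sign_off` gives no verdict, so these are my own last checks:

- **Mains rocker:** it came to a hard stop at z = 0.067 m under 30 N, the height for fully on. The console's display lit, and the last scene picture shows it still on.
- **Green button:** it bottomed out at z = 0.058 m under about 32 N, after its full 6 mm of travel. It looks flush in the last pictures.
- **Hold key:** it bottomed out at z = 0.045 m under about 16 N, after its full 5 mm of travel, and I then lifted straight up. I did not measure its height afterwards, so the spring-back is taken from the key's description and not confirmed.
- **Meter:** the key's measured position changed by less than 1 mm, so the meter was not shoved.
- **Red and white buttons:** both still look out, and I never pressed near them.
- **Arm:** it ended clear of everything, with the tip at z = 0.178 m and the wrist force near zero.

No check failed. The only disagreement was the rocker's white bar, which looked about 4 mm nearer the user in the close view than I had predicted. I aimed 2 mm nearer, but the tip made contact at about the original aim point, and the rocker still went fully on.

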